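# Move a tacky varnished block with locking pliers

### The job

The wooden block is freshly varnished and must not be touched, but the open locking pliers already lie round it: squeeze their handles together until they lock on the block, carry the block with them to the drying board and set it down flat in the middle of the blue outline, its long side along the outline's long side, still locked. Then let go, pinch the red release lever against the tail of the pliers so that they spring open and free the block, and leave the pliers lying there. Do not disturb the pigment jar, tape roll or gesso tin.

Things in the scene. Friction and masses are not known exactly. Their poses are not given: they have to be found in the camera images.
- block_centre (a point): centre of the loose wooden block, 48 (its x) x 76 (its y) x 27 mm high, about 60 g; this point is 14 mm above what it stands on. It stands flat between the open jaws, its 76 mm length (y) roughly along the pliers' x; the jaws close on its two long sides. The varnish is tacky: neither fingers nor arm may touch it.
- block: the same wooden block; origin at the centre of its underside
- pliers: steel parallel-jaw locking pliers, black sleeves, lying flat, 0.26 kg, loose, up to 28 mm high; origin on the underside, z up, x from handles to jaws. Along x: tail -150 to -90 mm, handle sleeves -95 to -15, jaws 4 to 70. Fixed handle and tail are one straight bar, y from 8 to 20 mm. The moving handle pivots at (-1, -8) mm and swings out on the -y side.
- pliers_grip (a point): point at x = -55, y = +2 mm of the pliers, 12 mm above their underside, axes as the pliers'. Across y here the handles reach from -38 mm (open, slanting 0.33 rad) or -18 mm (locked) to +18 mm. Squeezing takes up to 17 N and may shift the loose pliers sideways until both fingers bear; the same squeeze carries them (jaw end heavier: grip with 40 N or more if you can).
- moving_handle (a joint): angle of the moving handle: 0 open, 0.335 rad fully closed against its stop. It springs back to open below 0.28 rad (dead centre) and stays locked by itself above.
- release_lever: red release lever, 58 x 6 mm, 20 mm high, hinged on the outer (+y) side of the fixed handle at x = -90, y = +24 mm of the pliers, running back along the tail. It lies along the tail when the pliers are open and stands out by 0.47 rad when they are locked. Origin on the hinge, at the underside of the pliers.
- lever_tip (a point): outer face of the red lever, 40 mm behind its hinge, 12 mm above the pliers' underside. When locked, it is about 38 mm from the inner face (y = +8 mm of the pliers) of the tail; pinching the two together along y (8 to 12 N) to under 30 mm makes the pliers spring open. Behind x = -100 mm of the pliers there is room for a finger on the tail's inner side.
- jaw_centre (a point): point midway between the open jaw pads, 48 mm ahead of the pliers' origin, 11 mm above their underside. The fixed jaw's pad is 30 mm to +y, the moving one 30 mm to -y; the moving jaw slides up to 16 mm towards +y, backed by a spring that yields, so that it holds the block with about 10 N.
- drying_board: flat light wooden board, 300 x 170 x 5 mm, fixed flat on the table; origin under its centre, x along its length, towards the outlined end
- outline_centre (a point): middle of the blue painted outline on the board's top face (z = 5 mm above the table), axes as the board's: the outline is 120 mm along x by 104 mm along y. Pliers pointing along +x lie wholly on the board. Mind the black lamp: its post leans at the left rear and its boom crosses, 0.55 to 0.7 m above the table, from about x = 0.47, y = 0.37 to x = 0.56, y = -0.3 m.
- pigment_jar: bystander: glass pigment jar, 56 mm across, 89 mm high, origin under its centre
- tape_roll: bystander: roll of masking tape lying flat, 104 mm across, 25 mm high, origin under its centre
- gesso_tin: bystander: round tin, 78 mm across, 74 mm high, origin under its centre
There are look-alikes about, which are no part of the job. Several things have the shape of the pliers; the one meant has the colours described above.

How it is judged (in metres and radians):
On the way, in this order (a step that is already met when the one before it is completed fails the run):
1. the pliers are locked with the block held between the jaws (value of joint moving_handle above 0.305 rad and contact force between block and pliers above 3 N), for 0.2 s.
2. the block, still held by the locked pliers, has been set down at rest in the middle of the outline (all of step 1 and x of block_centre in the frame of outline_centre between -0.022 and 0.022 m and y of block_centre in the frame of outline_centre between -0.022 and 0.022 m and angle between the y axis of block_centre and the x axis of outline_centre, either way round below 0.25 rad and z of block_centre in the frame of outline_centre below 0.018 m and angle between block_centre's own z axis and vertical below 0.1 rad and linear speed of block below 0.03 m/s), for 0.2 s.
3. the robot's fingers press the red release lever (contact force between the fingers and release_lever above 0.5 N), for 0.02 s.
At the end, for the whole second after the job is handed in: The block stands flat on the board, at rest, its centre within 22 mm of the outline's middle along each of the outline's axes, its length within 0.25 rad of the outline's length; the pliers are open (handle joint under 0.1 rad), at rest and no longer hold the block (under 1.5 N between them) (x of block_centre in the frame of outline_centre between -0.022 and 0.022 m and y of block_centre in the frame of outline_centre between -0.022 and 0.022 m and angle between the y axis of block_centre and the x axis of outline_centre, either way round below 0.25 rad and z of block_centre in the frame of outline_centre below 0.018 m and angle between block_centre's own z axis and vertical below 0.1 rad and linear speed of each of block, pliers below 0.03 m/s and value of joint moving_handle below 0.1 rad and contact force between block and pliers below 1.5 N); the robot touches nothing.
It fails at once if the robot touches the tacky block (contact force between any of the fingers, the arm and block above 0.5 N).
It fails at once if the pigment jar is moved by more than 20 mm or tipped (distance of pigment_jar from where it was at the start of the episode above 0.02 m or angle between pigment_jar's own z axis and vertical above 0.4 rad).
It fails at once if the tape roll is moved by more than 20 mm or tipped (distance of tape_roll from where it was at the start of the episode above 0.02 m or angle between tape_roll's own z axis and vertical above 0.4 rad).
It fails at once if the gesso tin is moved by more than 20 mm or tipped (distance of gesso_tin from where it was at the start of the episode above 0.02 m or angle between gesso_tin's own z axis and vertical above 0.4 rad).
It also fails if it takes over 50 s, if anything falls off the work surface, if the arm or the gripper's body presses on something with over 40 N, if the wrist force passes 120 N, or if a joint passes its speed limit or range.

### The arm

A 7-joint arm with a two-finger parallel gripper is mounted at the origin on the work surface; the furniture and walls round the work are solid. World frame = base frame: x ahead of the robot, y to its left, z up, the work surface at z = 0. Lengths are in m, angles in degrees, forces in N, time in s.
With the tool pointing down it reaches from about 0.425 to 0.875 m from the base axis. Payload 8.4 kg.
Tool frame: the origin (TCP) lies at the very end of the fingers, on their centre line; the grasp point (between the pads) lies 19 mm behind it; z points along the fingers, y is the line along which they close (so a half turn about z gives the same grasp; the last joint's range is limited). The gripper opens to 85 mm and grips with 20 to 120 N. Pads are 22 mm wide; open, the fingers measure 114 mm over their backs; the gripper's body (76 mm by 85 mm) begins 54 mm behind the grasp point. The pads swing forward as they close: fully open they stand 13 mm farther back than shut.
Start: joints at [-80.455, 19.091, 2.286, 83.961, -0.768, 76.965, -3.352], TCP at [0.171, 0.627, 0.231] pointing down, gripper open.
Joint ranges: [-147.57, 147.57], [-21.85, 119.76], [-74.77, 79.35], [14.55, 137.4], [-85.83, 265.84], [4.83, 119.75], [-152.11, 152.11]. Speed limits (degrees/s): [127.2, 127.2, 159.86, 159.86, 180, 180, 180].

### API

Orientations are given as a 3x3 rotation matrix whose columns are the frame's x, y, z axes.
In Python, from plant import telemetry, imaging, job gives the robot as it stands. The module is installed in compiled form; this text tells all that it offers.
- The arm moves only by the shell command python3 -m creep 'ROWS' [FORCE]. ROWS is JSON, a list of rows, each an object of numbers: "claw": the finger opening in cm, from 0 to 8.54; "dx", "dy", "dz": the shift along the tool's x, y, z in cm; "rx", "ry", "rz": the turn, a rotation vector about the tool's x, y, z in rad. A call has 1 to 12 rows; each row shifts and turns the commanded pose from where the row before left it, along the tool's axes as they then stand; what a row does not reach is not made up. A row lasts 1/10 s, in which the tool goes at most 50 mm and 8.59 degrees, less where a joint would pass 70% of its speed; a pose out of reach is approached as far as the arm can. A call with a gripper value outside its range is refused whole. The fingers move at their own pace and stop on an object; FORCE is the grip in N (left out, the last holds). Time passes only in rows, so rows that do not move let the fingers close. It gives the time, the measured TCP pose, the force, the opening and the grip force at its end, in the units of the state.
- telemetry.state(): the state, without advancing time (a new reading comes with each control period).
- imaging.camera(name): name is "scene" or "top"; returns a dict with "pixels" (480x640x3 uint8, red, green, blue), "camera_matrix" (3x3 intrinsics, pixels), "D" ([k1, k2, p1, p2, k3] as OpenCV has them; the pictures are not rectified), "world_from_camera" (4x4, takes a point from camera to world coordinates). Camera axes: x right, y down, z forward; pixel columns grow to the right and rows downward; lengths in m; the calibration is good to about 2 mm. A picture is of the moment at which its call begins. There is no depth.
- job.hand_in(): hands the job in; it is judged then, once.
The state is a dict: "time": time; "joint_positions": joint angles; "joint_vel": joint speeds; "joint_torque": joint torques, N m; "tcp_pos": TCP position; "orientation": TCP orientation; "force": force on the tool from outside, world axes, zero at the start; "wrist_torque": the same for the moment, N m; "gripper_width": finger opening in m; "finger_force": force on a finger pad.
Only numpy, scipy, OpenCV 4.12 (cv2) and the standard library are available. Lean on these libraries where they do the work, as an engineer would, in place of code of your own. Each camera call takes 0.05 s, during which the arm holds its last target. There are 200 camera calls.

## Working session

There is one attempt and no reset: what is moved stays moved. The work goes in short steps, Python scripts to look and compute and a shell command to move; the robot and the scene stay as the last step left them, time stands still between calls to the robot, and variables do not carry over. Pictures are saved under pics/ and viewed, at most 10 in all, crops included, and the job is handed in when it is done.

```bash
mkdir -p pics; python3 - <<'E'
from plant import telemetry, imaging
import cv2,numpy as np,pickle
print(telemetry.state())
for n in ("scene","top"):
    c=imaging.camera(n); cv2.imwrite(f"pics/{n}0.png",c["pixels"][:,:,::-1]); pickle.dump(c,open(f"{n}0.pkl","wb"))
    print(n,c["camera_matrix"],c["D"],c["world_from_camera"])
E
```

```text
{'time': 0.0, 'joint_positions': array([-80.45571846,  19.13131705,   2.28359121,  84.01086851,
        -0.76841901,  76.96524259,  -3.35062912]), 'joint_vel': array([ 0.01394674,  0.04876316, -0.01570166,  0.01626277,  0.02748897,
        0.06112145,  0.06117931]), 'joint_torque': array([ 2.73553587e-05, -6.58572149e+01,  1.36542354e+00, -4.05549288e+01,
        1.68859743e-02,  1.29340825e-02, -6.72453965e-06]), 'tcp_pos': array([0.17062373, 0.62673621, 0.23042762]), 'orientation': array([[-9.64892726e-01,  2.62644085e-01, -3.32946179e-04],
       [ 2.62644280e-01,  9.64891446e-01, -1.57435011e-03],
       [-9.22368241e-05, -1.60652538e-03, -9.99998705e-01]]), 'force': array([-0.09488174, -0.14823628,  0.48402894]), 'wrist_torque': array([0.00852103, 0.03242323, 0.00783913]), 'finger_force': 0.0, 'gripper_width': 0.0851544515981179}
scene [[549.72915893   0.         320.63904527]
 [  0.         549.72915893 242.05711322]
 [  0.           0.           1.        ]] [-0.12718789  0.          0.          0.          0.        ] [[-0.80803442 -0.24395701  0.53625121 -0.48091918]
 [-0.58909528  0.34518626 -0.73062521  1.24170511]
 [-0.00686541 -0.90627337 -0.4226363   0.75691324]
 [ 0.          0.          0.          1.        ]]
top [[528.00448301   0.         325.25067252]
 [  0.         528.00448301 239.78374923]
 [  0.           0.           1.        ]] [0.05111541 0.         0.         0.         0.        ] [[-2.07450236e-02 -9.78703157e-01  2.04229712e-01  1.11765357e-01]
 [-9.99774173e-01  2.12491724e-02  2.75636981e-04 -2.58301289e-02]
 [-4.60947915e-03 -2.04177873e-01 -9.78922953e-01  1.58545709e+00]
 [ 0.00000000e+00  0.00000000e+00  0.00000000e+00  1.00000000e+00]]
```

View pics/scene0.png

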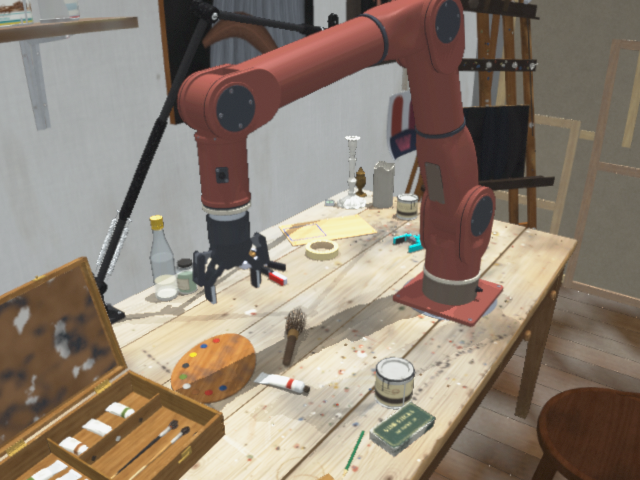

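View pics/top0.png

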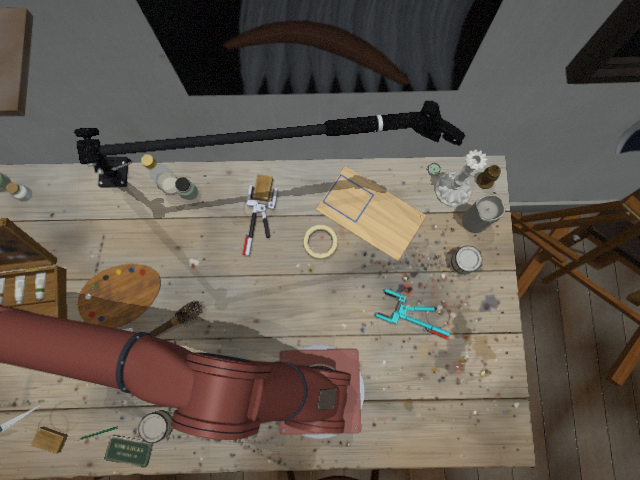

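The top view shows the black-sleeved pliers round the block near (262,200), the board with its outline at (349,197), the tape roll at (320,241) and the cyan look-alike at (410,312). I'll zoom in on both views.

```bash
cat > h.py <<'E'
import cv2,numpy as np,pickle
from plant import imaging,telemetry
def grab(n,f=None):
    c=imaging.camera(n)
    if f: pickle.dump(c,open(f,"wb"))
    return c
def ray(c,p):
    u=cv2.undistortPoints(np.array([[p]],float),c["camera_matrix"],np.array(c["D"]))[0,0]
    T=c["world_from_camera"]; return T[:3,3],T[:3,:3]@np.r_[u,1]
def plane(c,p,z):
    o,d=ray(c,p); return o+d*(z-o[2])/d[2]
def tri(c1,p1,c2,p2):
    (a,d),(b,e)=ray(c1,p1),ray(c2,p2)
    s=np.linalg.lstsq(np.c_[d,-e],b-a,rcond=None)[0]
    P,Q=a+d*s[0],b+e*s[1]; return (P+Q)/2,np.linalg.norm(P-Q)
def proj(c,X):
    W=np.linalg.inv(c["world_from_camera"])
    return cv2.projectPoints(np.atleast_2d(X).astype(float),cv2.Rodrigues(W[:3,:3])[0],W[:3,3],c["camera_matrix"],np.array(c["D"]))[0][:,0]
def crop(c,x0,y0,x1,y1,k,f):
    cv2.imwrite(f,cv2.resize(c["pixels"][y0:y1,x0:x1,::-1],None,fx=k,fy=k,interpolation=cv2.INTER_CUBIC))
E
python3 - <<'E'
from h import *
t=pickle.load(open("top0.pkl","rb"));
crop(t,220,160,440,270,3.6,"pics/t0c.png")
for n,p in dict(block=(263,188),tape=(320,241),outl=(349,197),jar=(187,188),tin=(467,260),tin2=(153,427)).items(): print(n,plane(t,p,0.02))
E
```

```text
block [0.60595234 0.16352549 0.02      ]
tape [ 0.43494648 -0.00941919  0.02      ]
outl [ 0.57129964 -0.10128183  0.02      ]
jar [0.61068279 0.39740533 0.02      ]
tin [ 0.36743068 -0.44782672  0.02      ]
tin2 [-0.08540754  0.46684868  0.02      ]
```

View pics/t0c.png

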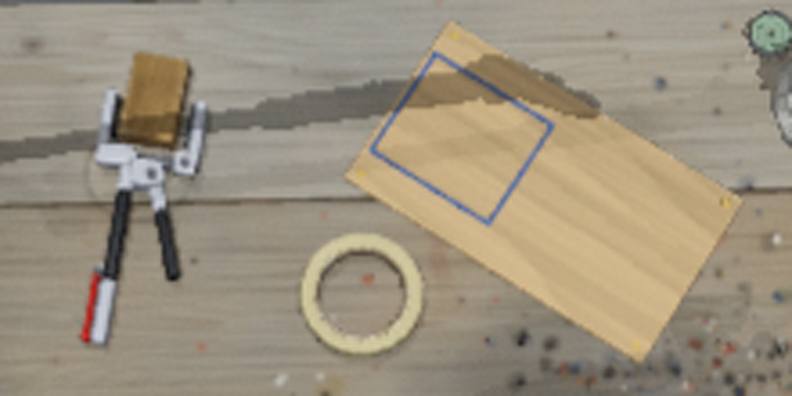

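The crop confirms the layout. The fixed handle, with the red lever and tail, is on the left (+y). The block at (155,98) sits between the jaws. The outline corners are about (435,53), (553,127), (489,223) and (372,151), and the board's outlined end is up-left. Next I'll fit the poses.

```bash
python3 - <<'E'
from h import *
t=pickle.load(open("top0.pkl","rb")); s=pickle.load(open("scene0.pkl","rb"))
cp=lambda p:((p[0]+.5)/3.6-.5+220,(p[1]+.5)/3.6-.5+160)
for n,p in dict(A=(449,22),B=(742,202),C=(642,360),D=(346,178),o1=(435,53),o2=(553,127),o3=(489,223),o4=(372,151)).items(): print(n,plane(t,cp(p),.005).round(4))
Q=np.array([plane(t,cp(p),.005) for p in [(435,53),(553,127),(489,223),(372,151)]])
print("outline",Q.mean(0), np.degrees(np.arctan2(*(Q[0]+Q[3]-Q[1]-Q[2])[[1,0]])))
for n,p,z in [("sleeveF top",(124,190),.022),("sleeveF bot",(112,277),.022),("tail end",(99,343),.02),("sleeveM top",(159,210),.022),("sleeveM bot",(174,279),.022),("jawF tip",(111,92),.025),("jawM tip",(202,103),.025),("b1",(134,53),.027),("b2",(189,60),.027),("b3",(178,147),.027),("b4",(119,138),.027)]: print(n,plane(t,cp(p),z).round(4))
h=cv2.cvtColor(t["pixels"],cv2.COLOR_RGB2HSV)
def blob(m,x0,y0,x1,y1,z,n):
    k=np.zeros(m.shape,bool);k[y0:y1,x0:x1]=1
    n_,l,st,ce=cv2.connectedComponentsWithStats((m&k).astype(np.uint8))
    for i in range(1,n_):
        if st[i,4]<25: continue
        y,x=np.where(l==i); P=np.array([plane(t,q,z)[:2] for q in zip(x,y)])
        c,sz,a=cv2.minAreaRect((P*1000).astype(np.float32)); v=np.linalg.eigh(np.cov(P.T))[1][:,1]
        print(n,len(P),P.mean(0).round(4),"rect",np.round(c,1),np.round(sz,1),a,"pca",np.degrees(np.arctan2(v[1],v[0])))
v=h[...,2];S=h[...,1];H=h[...,0]
blob((v<75),240,205,280,245,.022,"dark")
blob((S>150)&((H<8)|(H>172)),235,225,260,262,.02,"red")
blob((S>110)&(H>8)&(H<25),250,172,276,204,.027,"block")
# height of wrist
print("wrist px", proj(s,[[.171,.627,z] for z in (.231,.4,.5,.6,.7)]).round(0))
E
```

```text
A [ 0.678  -0.0904  0.005 ]
B [ 0.5103 -0.3362  0.005 ]
C [ 0.3753 -0.2443  0.005 ]
D [0.5392 0.002  0.005 ]
o1 [ 0.65   -0.0775  0.005 ]
o2 [ 0.5807 -0.1775  0.005 ]
o3 [ 0.4967 -0.1196  0.005 ]
o4 [ 0.5627 -0.0208  0.005 ]
outline [ 0.57252922 -0.09885047  0.005     ] 55.76687037508881
sleeveF top [0.5281 0.1903 0.022 ]
sleeveF bot [0.4527 0.1999 0.022 ]
tail end [0.397  0.2106 0.02  ]
sleeveM top [0.51   0.1606 0.022 ]
sleeveM bot [0.4499 0.1478 0.022 ]
jawF tip [0.6142 0.2015 0.025 ]
jawM tip [0.6027 0.1237 0.025 ]
b1 [0.6481 0.1817 0.027 ]
b2 [0.6408 0.1345 0.027 ]
b3 [0.5636 0.144  0.027 ]
b4 [0.5726 0.1941 0.027 ]
dark 103 [0.49   0.1956] rect [489.2 195.5] [13.7 75.7] 80.3817138671875 pca 170.9231937632551
dark 76 [0.4801 0.1537] rect [479.5 154. ] [59.7 12.5] 8.550755500793457 pca -170.28456168092873
red 33 [0.4262 0.2183] rect [427.5 218.1] [ 5.1 55.9] 80.73480987548828 pca 170.9868827409625
block 359 [0.6045 0.1645] rect [605.1 164.8] [50.8 77.1] 79.01365661621094 pca 173.527185582056
wrist px [[234. 299.]
 [227. 215.]
 [223. 159.]
 [218.  98.]
 [214.  34.]]
```

```bash
python3 -m creep '[{"dx":-1.95,"dy":-2.83,"dz":1.57},{"dx":-1.95,"dy":-2.83,"dz":1.57},{"dx":-1.95,"dy":-2.83,"dz":1.57},{"dx":-1.95,"dy":-2.83,"dz":1.57},{"dx":-1.95,"dy":-2.83,"dz":1.57},{"dx":-1.95,"dy":-2.83,"dz":1.57},{"dx":-1.95,"dy":-2.83,"dz":1.57},{}]'
python3 -m creep '[{"dx":-3.07,"dy":-1.75,"claw":3.6},{"dx":-3.07,"dy":-1.75},{"dx":-3.07,"dy":-1.75},{"dx":-3.07,"dy":-1.75},{"dx":-3.07,"dy":-1.75},{"dx":-3.07,"dy":-1.75},{"dx":-3.07,"dy":-1.75},{"dx":-3.07,"dy":-1.75},{},{}]'
```

```text
validation failed for argument at $[0]...
validation failed for argument at $[0]...
```

```bash
python3 -m creep '[{"claw":8.5,"dx":-1.95,"dy":-2.83,"dz":1.57}]'; python3 -m creep '[{"claw":8.5,"dx":-1.95,"dy":-2.83,"dz":1.57,"rx":0,"ry":0,"rz":0}]'
```

```text
time: 0.2
tcp_pos: [0.1796, 0.5977, 0.2161]
orientation: [[-0.966, 0.258, -0.001], [0.258, 0.966, 0.003], [0.002, 0.003, -1.0]]
force: [0.8, -0.5, -0.7]
gripper_width: 0.0851
finger_force: 0.0validation failed for argument at $[0]...
```

```bash
python3 -m creep '[{"claw":8.5,"dx":-1.95,"dy":-2.83,"dz":1.57,"rz":0.1}]';python3 -m creep '[{"dx":-1.95,"dy":-2.83,"dz":1.57}]'; python3 -m creep '[{"claw":8.5}]';
```

```text
validation failed for argument at $[0]...
validation failed for argument at $[0]...
validation failed for argument at $[0]...
```

```bash
python3 -m creep '[{"claw":8.5,"rx":0.0,"ry":0.0,"rz":0.1}]';python3 -m creep '[{"claw":8.5,"dx":-1.95,"dy":-2.83,"dz":1.57,"rx":0.0,"ry":0.0,"rz":0.0}]'; python3 -m creep '[{"claw":8.5,"dx":-1.95,"dy":-2.83,"dz":1.57}]'; python3 -m creep --help
```

```text
time: 0.3
tcp_pos: [0.1932, 0.5618, 0.1989]
orientation: [[-0.965, 0.261, -0.0], [0.261, 0.965, -0.0], [0.0, -0.0, -1.0]]
force: [1.8, -0.1, -0.8]
gripper_width: 0.085
finger_force: 0.0validation failed for argument at $[0]...
validation failed for argument at $[0]...
invalid input: not JSON, or not a number
```

```bash
python3 -m creep '[{"claw":8.5,"dx":-2.0,"dy":-2.8,"dz":1.6,"rx":0,"ry":0,"rz":0},{"claw":8.5,"dx":-2.0,"dy":-2.8,"dz":1.6,"rx":0,"ry":0,"rz":0},{"claw":8.5,"dx":-2.0,"dy":-2.8,"dz":1.6,"rx":0,"ry":0,"rz":0},{"claw":8.5,"dx":-2.0,"dy":-2.8,"dz":1.6,"rx":0,"ry":0,"rz":0},{"claw":8.5,"dx":-2.0,"dy":-2.8,"dz":1.6,"rx":0,"ry":0,"rz":0},{"claw":3.6,"dx":-3,"dy":-1.8,"dz":0,"rx":0,"ry":0,"rz":0},{"claw":3.6,"dx":-3,"dy":-1.8,"dz":0,"rx":0,"ry":0,"rz":0}]'
```

```text
time: 1.0
tcp_pos: [0.3017, 0.3487, 0.1193]
orientation: [[-0.965, 0.262, -0.001], [0.262, 0.965, -0.001], [0.001, -0.001, -1.0]]
force: [-0.3, 0.8, -0.3]
gripper_width: 0.0583
finger_force: 0.0
```

```bash
python3 -m creep '[{"claw":3.6,"dx":-3.6,"dy":-2.1,"dz":0,"rx":0,"ry":0,"rz":0},{"claw":3.6,"dx":-3.6,"dy":-2.1,"dz":0,"rx":0,"ry":0,"rz":0},{"claw":3.6,"dx":-3.6,"dy":-2.1,"dz":0,"rx":0,"ry":0,"rz":0},{"claw":3.6,"dx":-3.6,"dy":-2.1,"dz":0,"rx":0,"ry":0,"rz":0},{"claw":3.6,"dx":-3.6,"dy":-2.1,"dz":0,"rx":0,"ry":0,"rz":0},{"claw":3.6,"dx":0,"dy":0,"dz":0,"rx":0,"ry":0,"rz":0.14},{"claw":3.6,"dx":0,"dy":0,"dz":0,"rx":0,"ry":0,"rz":0.14},{"claw":3.6,"dx":0,"dy":0,"dz":0,"rx":0,"ry":0,"rz":0.14},{"claw":3.6,"dx":0,"dy":0,"dz":0,"rx":0,"ry":0,"rz":0.14},{"claw":3.6,"dx":0,"dy":0,"dz":0,"rx":0,"ry":0,"rz":0.14},{"claw":3.6,"dx":0,"dy":0,"dz":0,"rx":0,"ry":0,"rz":0.14}]'; python3 -c "
from plant import telemetry as t
print(t.state()['joint_positions'].round(1))"
```

```text
time: 2.1
tcp_pos: [0.4475, 0.2017, 0.1197]
orientation: [[-0.443, 0.896, -0.001], [0.896, 0.443, -0.0], [-0.0, -0.001, -1.0]]
force: [0.3, 0.6, -0.1]
gripper_width: 0.0363
finger_force: 0.0
[-53.9   5.8  26.  114.6  -2.9  60.2  -0.2]
```

```bash
python3 -m creep '[{"claw":8.5,"dx":0,"dy":0,"dz":0,"rx":0,"ry":0,"rz":0.146},{"claw":8.5,"dx":0,"dy":0,"dz":0,"rx":0,"ry":0,"rz":0.146},{"claw":8.5,"dx":0,"dy":0,"dz":0,"rx":0,"ry":0,"rz":0.146},{"claw":8.5,"dx":0,"dy":0,"dz":0,"rx":0,"ry":0,"rz":0.146},{"claw":8.5,"dx":0,"dy":0,"dz":0,"rx":0,"ry":0,"rz":0.146},{"claw":8.5,"dx":0,"dy":0,"dz":0,"rx":0,"ry":0,"rz":0.146},{"claw":8.5,"dx":0,"dy":0,"dz":0,"rx":0,"ry":0,"rz":0.146},{"claw":8.5,"dx":0,"dy":0,"dz":0,"rx":0,"ry":0,"rz":0.146},{"claw":8.5,"dx":0,"dy":0,"dz":0,"rx":0,"ry":0,"rz":0.146},{"claw":8.5,"dx":0,"dy":0,"dz":0,"rx":0,"ry":0,"rz":0.146},{"claw":8.5,"dx":0,"dy":0,"dz":0,"rx":0,"ry":0,"rz":0.146},{"claw":8.5,"dx":0,"dy":0,"dz":0,"rx":0,"ry":0,"rz":0.146}]'; python3 -m creep '[{"claw":8.5,"dx":0,"dy":0,"dz":0,"rx":0,"ry":0,"rz":0.146},{"claw":8.5,"dx":0,"dy":0,"dz":0,"rx":0,"ry":0,"rz":0.146},{"claw":8.5,"dx":0,"dy":0,"dz":0,"rx":0,"ry":0,"rz":0.146},{"claw":8.5,"dx":0,"dy":0,"dz":0,"rx":0,"ry":0,"rz":0}]'; python3 - <<'E'
from h import *
c=grab("scene","scene1.pkl"); print(telemetry.state()['joint_positions'].round(1))
# project predicted pliers points
o=np.array([.5421,.1732]);a=np.radians(-9);R=np.array([[np.cos(a),-np.sin(a)],[np.sin(a),np.cos(a)]])
P=[np.r_[o+R@np.array(p[:2]),p[2]] for p in [(-.15,.014,.02),(-.055,.014,.022),(.07,.03,.025),(.07,-.03,.025),(.0634,.0015,.027)]]
q=proj(c,P); print(q.round(1)); im=c["pixels"].copy()
for x,y in q: cv2.circle(im,(int(round(x)),int(round(y))),1,(0,255,0),-1)
c["pixels"]=im; crop(c,150,200,350,340,4,"pics/s1c.png")
E
```

```text
time: 3.3
tcp_pos: [0.4475, 0.2017, 0.1197]
orientation: [[0.962, 0.274, -0.0], [0.274, -0.962, -0.0], [-0.001, 0.0, -1.0]]
force: [-0.2, -0.9, -0.2]
gripper_width: 0.085
finger_force: 0.0
time: 3.7
tcp_pos: [0.4475, 0.2017, 0.1197]
orientation: [[0.988, -0.156, -0.0], [-0.156, -0.988, -0.0], [-0.0, 0.0, -1.0]]
force: [-0.2, 0.2, -0.3]
gripper_width: 0.0847
finger_force: 0.0
[ -61.7    6.    34.4  114.9   -3.9   60.2 -124.1]
[[286.2 277.1]
 [264.5 265.5]
 [234.1 253. ]
 [249.7 246.9]
 [242.9 250.2]]
```

View pics/s1c.png

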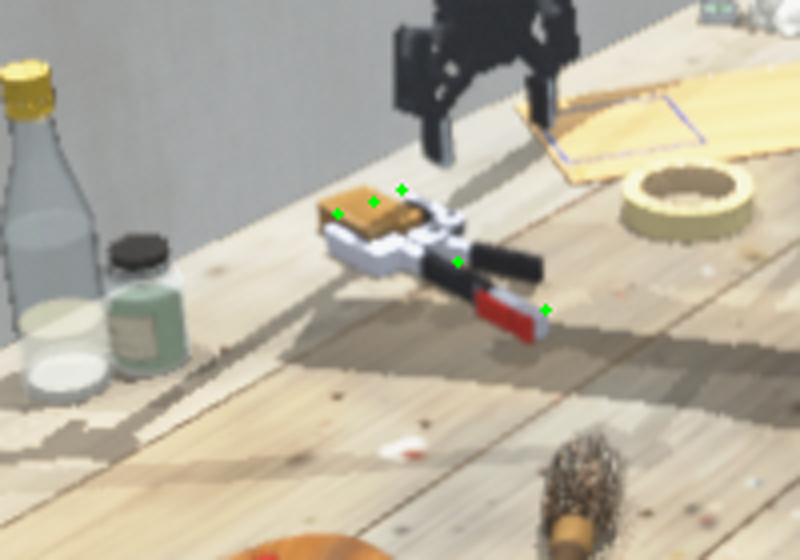

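Both views agree on the predicted points, which fall on the tail end (545,310), the sleeve (458,262) and the block (373,202). The pliers are flat on the table and nothing is in the way. I'll descend around the handles.

```bash
python3 -m creep '[{"claw":8.5,"dx":2.1,"dy":1.2,"dz":2,"rx":0,"ry":0,"rz":0},{"claw":8.5,"dx":2.2,"dy":1.1,"dz":2,"rx":0,"ry":0,"rz":0},{"claw":8.5,"dx":0,"dy":0,"dz":2.5,"rx":0,"ry":0,"rz":0},{"claw":8.5,"dx":0,"dy":0,"dz":2.5,"rx":0,"ry":0,"rz":0},{"claw":8.5,"dx":0,"dy":0,"dz":1.2,"rx":0,"ry":0,"rz":0},{"claw":8.5,"dx":0,"dy":0,"dz":1.0,"rx":0,"ry":0,"rz":0},{"claw":8.5,"dx":0,"dy":0,"dz":0,"rx":0,"ry":0,"rz":0}]' 60; python3 - <<'E'
from h import *
t=grab("top","top1.pkl"); crop(t,215,160,325,260,6,"pics/t1c.png")
E
```

```text
time: 4.45
tcp_pos: [0.4862, 0.1724, 0.0072]
orientation: [[0.988, -0.152, -0.001], [-0.152, -0.988, -0.001], [-0.001, 0.001, -1.0]]
force: [0.9, 0.4, 0.3]
gripper_width: 0.0847
finger_force: 0.0
```

View pics/t1c.png

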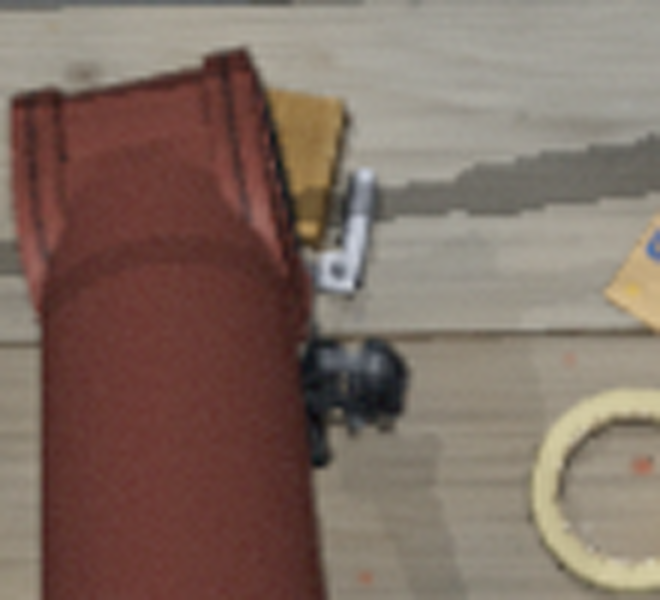

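The arm hides most of the pliers, but the jaw at (345,230) and the block have not moved, and no force is registered. Squeezing now.

```bash
python3 -m creep '[{"claw":6,"dx":0,"dy":0,"dz":0,"rx":0,"ry":0,"rz":0},{"claw":5,"dx":0,"dy":0,"dz":0,"rx":0,"ry":0,"rz":0},{"claw":4.5,"dx":0,"dy":0,"dz":0,"rx":0,"ry":0,"rz":0},{"claw":4,"dx":0,"dy":0,"dz":0,"rx":0,"ry":0,"rz":0},{"claw":3.5,"dx":0,"dy":0,"dz":0,"rx":0,"ry":0,"rz":0},{"claw":3,"dx":0,"dy":0,"dz":0,"rx":0,"ry":0,"rz":0},{"claw":3,"dx":0,"dy":0,"dz":0,"rx":0,"ry":0,"rz":0},{"claw":3,"dx":0,"dy":0,"dz":0,"rx":0,"ry":0,"rz":0},{"claw":3,"dx":0,"dy":0,"dz":0,"rx":0,"ry":0,"rz":0},{"claw":3,"dx":0,"dy":0,"dz":0,"rx":0,"ry":0,"rz":0}]' 60; python3 - <<'E'
from h import *
s=grab("scene","scene2.pkl"); crop(s,180,190,330,300,5.3,"pics/s2c.png")
E
```

```text
time: 5.5
tcp_pos: [0.4885, 0.1751, 0.0106]
orientation: [[0.989, -0.151, 0.003], [-0.151, -0.988, 0.004], [0.003, -0.005, -1.0]]
force: [-3.7, 3.1, 19.2]
gripper_width: 0.0338
finger_force: 57.3
```

View pics/s2c.png

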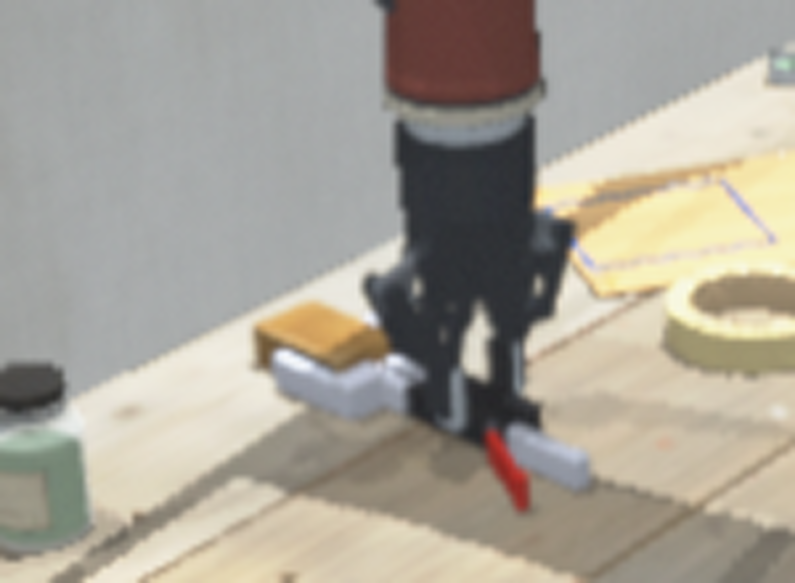

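The red lever now stands out at (510,470), so the pliers are locked, and the jaws are on the block at (320,335). The fingertips press on the table with 19 N, and lifting will relieve that.

```bash
python3 -m creep '[{"claw":3,"dx":0,"dy":0,"dz":-0.3,"rx":0,"ry":0,"rz":0},{"claw":3,"dx":0,"dy":0,"dz":-0.7,"rx":0,"ry":0,"rz":0},{"claw":3,"dx":0,"dy":0,"dz":-1,"rx":0,"ry":0,"rz":0},{"claw":3,"dx":0,"dy":0,"dz":-1.5,"rx":0,"ry":0,"rz":0},{"claw":3,"dx":0,"dy":0,"dz":-1.5,"rx":0,"ry":0,"rz":0},{"claw":3,"dx":0,"dy":0,"dz":-1,"rx":0,"ry":0,"rz":0},{"claw":3,"dx":0,"dy":0,"dz":0,"rx":0,"ry":0,"rz":0}]' 80; python3 -m creep '[{"claw":3,"dx":0.3,"dy":1.2,"dz":0,"rx":0,"ry":0,"rz":0},{"claw":3,"dx":0.6,"dy":2.5,"dz":0,"rx":0,"ry":0,"rz":0},{"claw":3,"dx":0.8,"dy":3.6,"dz":0,"rx":0,"ry":0,"rz":0},{"claw":3,"dx":0.8,"dy":3.6,"dz":0,"rx":0,"ry":0,"rz":0},{"claw":3,"dx":0.8,"dy":3.6,"dz":0,"rx":0,"ry":0,"rz":0},{"claw":3,"dx":0.8,"dy":3.6,"dz":0,"rx":0,"ry":0,"rz":0},{"claw":3,"dx":0.8,"dy":3.6,"dz":0,"rx":0,"ry":0,"rz":0},{"claw":3,"dx":0.8,"dy":3.6,"dz":0,"rx":0,"ry":0,"rz":0},{"claw":3,"dx":0.8,"dy":3.6,"dz":0,"rx":0,"ry":0,"rz":0},{"claw":3,"dx":0.8,"dy":3.6,"dz":0,"rx":0,"ry":0,"rz":0},{"claw":3,"dx":0.6,"dy":3,"dz":0,"rx":0,"ry":0,"rz":0},{"claw":3,"dx":0.3,"dy":1.2,"dz":0,"rx":0,"ry":0,"rz":0}]'; python3 -m creep '[{"claw":3,"dx":0,"dy":0,"dz":0,"rx":0,"ry":0,"rz":-0.08},{"claw":3,"dx":0,"dy":0,"dz":0,"rx":0,"ry":0,"rz":-0.1},{"claw":3,"dx":0,"dy":0,"dz":0,"rx":0,"ry":0,"rz":-0.11},{"claw":3,"dx":0,"dy":0,"dz":0,"rx":0,"ry":0,"rz":-0.11},{"claw":3,"dx":0,"dy":0,"dz":0,"rx":0,"ry":0,"rz":-0.11},{"claw":3,"dx":0,"dy":0,"dz":0,"rx":0,"ry":0,"rz":-0.11},{"claw":3,"dx":0,"dy":0,"dz":0,"rx":0,"ry":0,"rz":-0.11},{"claw":3,"dx":0,"dy":0,"dz":0,"rx":0,"ry":0,"rz":-0.11},{"claw":3,"dx":0,"dy":0,"dz":0,"rx":0,"ry":0,"rz":-0.11},{"claw":3,"dx":0,"dy":0,"dz":0,"rx":0,"ry":0,"rz":-0.1},{"claw":3,"dx":0,"dy":0,"dz":0,"rx":0,"ry":0,"rz":-0.08},{"claw":3,"dx":0,"dy":0,"dz":0,"rx":0,"ry":0,"rz":0}]'
python3 - <<'E'
from h import *
t=grab("top","top3.pkl"); s=grab("scene","scene3.pkl")
crop(t,290,160,440,260,5,"pics/a.png"); crop(s,220,180,400,280,4.1,"pics/b.png")
a=cv2.imread("pics/a.png")[:, :738]; b=cv2.imread("pics/b.png")[:100*4,:738]
a=cv2.copyMakeBorder(a[:,:],0,0,0,738-a.shape[1],0); a=cv2.resize(a,(443,300)); b=cv2.resize(b,(540,300))
E
python3 - <<'E'
import cv2,numpy as np
a=cv2.imread("pics/a.png");b=cv2.imread("pics/b.png")
print(a.shape,b.shape)
a=cv2.resize(a,(400,267)) if 0 else a
o=np.zeros((600,800,3),np.uint8); a=a[:300,:];o[:300,:a.shape[1]]=a; b=b[:300];o[300:,:b.shape[1]]=b; cv2.imwrite("pics/ab3.png",o)
E
```

```text
time: 6.25
tcp_pos: [0.4877, 0.1729, 0.0697]
orientation: [[0.988, -0.154, 0.002], [-0.154, -0.988, 0.002], [0.002, -0.002, -1.0]]
force: [0.0, 0.4, -3.8]
gripper_width: 0.0323
finger_force: 78.4
time: 7.45
tcp_pos: [0.5095, -0.2073, 0.0674]
orientation: [[0.987, -0.158, -0.001], [-0.158, -0.987, -0.002], [-0.001, 0.002, -1.0]]
force: [0.5, -0.4, -2.4]
gripper_width: 0.0322
finger_force: 79.0
time: 8.65
tcp_pos: [0.5105, -0.2028, 0.0673]
orientation: [[0.559, 0.829, -0.001], [0.829, -0.559, 0.0], [-0.001, -0.001, -1.0]]
force: [0.6, -0.5, -2.7]
gripper_width: 0.0321
finger_force: 79.1
(500, 750, 3) (410, 738, 3)
```

View pics/ab3.png

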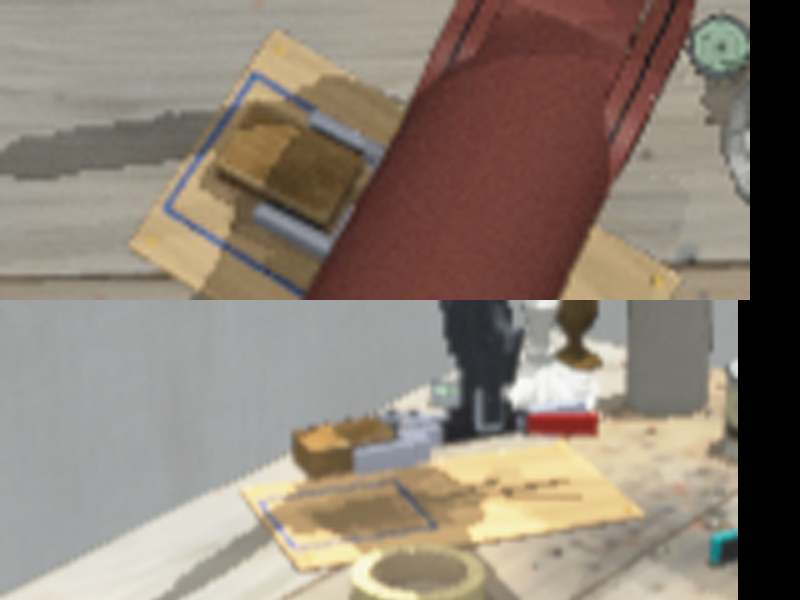

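The board's outlined end lies under the block. In the top view the block's far top corners are at about (217,168) and (248,102). In the scene view they are at (352,450) and (292,436). The lever at (565,423) is still out. I'll triangulate the corners and work out the correction.

```bash
cat > m.py <<'E'
from h import *
t=pickle.load(open("top3.pkl","rb")); s=pickle.load(open("scene3.pkl","rb"))
tp=lambda p:((p[0]+.5)/5-.5+290,(p[1]+.5)/5-.5+160)
sp=lambda p:((p[0]+.5)/4.1-.5+220,(p[1]-300+.5)/4.1-.5+180)
A=tri(t,tp((217,168)),s,sp((352,450))); B=tri(t,tp((248,102)),s,sp((292,436)))
print("A",A,"B",B)
z=(A[0][2]+B[0][2])/2
C=[plane(t,tp(p),z)[:2] for p in [(248,102),(366,157),(323,224),(217,168)]]; C=np.array(C)
print("z",z,"centre",C.mean(0),"sides",np.linalg.norm(C-np.roll(C,-1,0),axis=1),"yaw",np.degrees(np.arctan2(*(C[0]+C[3]-C[1]-C[2])[::-1])))
O=np.array([.5725,-.0989])
st=telemetry.state(); R=st["orientation"];d=np.r_[O-C.mean(0),0]
print("err world",d,"tool",R.T@d)
E
python3 m.py
```

```text
A (array([ 0.55272164, -0.05914011,  0.08020761]), np.float64(0.030550895532094172)) B (array([ 0.60798907, -0.0719933 ,  0.07169368]), np.float64(0.003760965222814023))
z 0.0759506473448209 centre [ 0.57004811 -0.09392437] sides [0.07797906 0.04874789 0.07155562 0.04502807] yaw 61.35607133844698
err world [ 0.00245189 -0.00497563  0.        ] tool [-2.73440439e-03  4.82614738e-03 -2.62325441e-06]
```

Corner B puts the block's top at about 72 mm, slightly drooped. The block is within 5 mm of the outline centre, turned about 3–5° too far left. I'll correct the turn and lower it.

```bash
python3 -m creep '[{"claw":3,"dx":-0.3,"dy":0,"dz":0.5,"rx":0,"ry":0,"rz":0.045},{"claw":3,"dx":0,"dy":0,"dz":1,"rx":0,"ry":0,"rz":0},{"claw":3,"dx":0,"dy":0,"dz":1,"rx":0,"ry":0,"rz":0},{"claw":3,"dx":0,"dy":0,"dz":0.7,"rx":0,"ry":0,"rz":0},{"claw":3,"dx":0,"dy":0,"dz":0.6,"rx":0,"ry":0,"rz":0},{"claw":3,"dx":0,"dy":0,"dz":0.5,"rx":0,"ry":0,"rz":0},{"claw":3,"dx":0,"dy":0,"dz":0.3,"rx":0,"ry":0,"rz":0},{"claw":3,"dx":0,"dy":0,"dz":0,"rx":0,"ry":0,"rz":0}]'; python3 -m creep '[{"claw":3,"dx":0,"dy":0,"dz":0.25,"rx":0,"ry":0,"rz":0},{"claw":3,"dx":0,"dy":0,"dz":0.2,"rx":0,"ry":0,"rz":0},{"claw":3,"dx":0,"dy":0,"dz":0,"rx":0,"ry":0,"rz":0}]'
```

```text
time: 9.55
tcp_pos: [0.5095, -0.2052, 0.0216]
orientation: [[0.597, 0.802, -0.001], [0.802, -0.597, -0.0], [-0.0, -0.0, -1.0]]
force: [-0.2, 0.4, -2.7]
gripper_width: 0.0321
finger_force: 79.1
time: 9.85
tcp_pos: [0.5097, -0.2052, 0.0174]
orientation: [[0.597, 0.802, 0.0], [0.802, -0.597, -0.0], [0.0, 0.0, -1.0]]
force: [-0.5, -0.1, -2.1]
gripper_width: 0.0323
finger_force: 79.0
```

```bash
python3 -m creep '[{"claw":3,"dx":0,"dy":0,"dz":0.2,"rx":0,"ry":0,"rz":0},{"claw":3,"dx":0,"dy":0,"dz":0.1,"rx":0,"ry":0,"rz":0},{"claw":3,"dx":0,"dy":0,"dz":0,"rx":0,"ry":0,"rz":0}]';  python3 -m creep '[{"claw":3,"dx":0,"dy":0,"dz":0.15,"rx":0,"ry":0,"rz":0},{"claw":3,"dx":0,"dy":0,"dz":0,"rx":0,"ry":0,"rz":0},{"claw":3,"dx":0,"dy":0,"dz":0,"rx":0,"ry":0,"rz":0},{"claw":3,"dx":0,"dy":0,"dz":0,"rx":0,"ry":0,"rz":0}]'
```

```text
time: 10.15
tcp_pos: [0.51, -0.2054, 0.0159]
orientation: [[0.597, 0.802, 0.001], [0.802, -0.597, 0.001], [0.001, 0.0, -1.0]]
force: [-7.1, 2.8, 15.0]
gripper_width: 0.0325
finger_force: 81.6
time: 10.55
tcp_pos: [0.51, -0.2054, 0.0157]
orientation: [[0.598, 0.802, 0.001], [0.802, -0.598, 0.002], [0.002, -0.0, -1.0]]
force: [-13.7, 4.4, 34.5]
gripper_width: 0.0326
finger_force: 83.7
```

```bash
python3 - <<'E'
from h import *
t=grab("top","top4.pkl"); s=grab("scene","scene4.pkl")
crop(t,310,160,400,230,8,"pics/a.png"); crop(s,270,205,380,255,7,"pics/b.png")
a=cv2.imread("pics/a.png");b=cv2.imread("pics/b.png")
a=a[:350];o=np.zeros((600,800,3),np.uint8);o[:350,:a.shape[1]]=a[:350];b=b[:250];o[350:,:b.shape[1]]=b;cv2.imwrite("pics/ab4.png",o)
E
```

View pics/ab4.png

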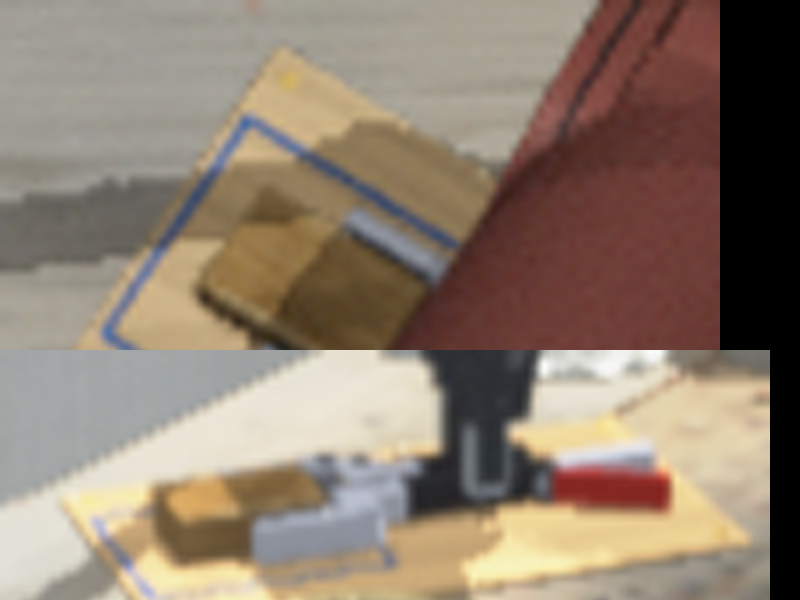

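Set down: the block's far top corners are at (265,188) and (200,290) in the top view. It sits slightly toward the handles inside the outline, with the lever still out at (610,488). Checking the numbers.

```bash
python3 - <<'E'
from h import *
t=pickle.load(open("top4.pkl","rb"))
tp=lambda p:((p[0]+.5)/8-.5+310,(p[1]+.5)/8-.5+160)
f=lambda p,z:plane(t,tp(p),z)[:2]
A,B=f((200,290),.032),f((265,188),.032)
o1,o4=f((247,120),.005),f((107,333),.005)
ax=(B-A)/np.linalg.norm(B-A); bx=np.array([-ax[1],ax[0]])
print("AB len",np.linalg.norm(B-A),"yaw from end",np.degrees(np.arctan2(bx[1],bx[0])))
e=np.radians(56);ex=np.array([np.cos(e),np.sin(e)]);ey=np.array([-ex[1],ex[0]])
print("outline end edge centre",(o1+o4)/2, "len",np.linalg.norm(o1-o4)); O=(o1+o4)/2-.06*ex
C=(A+B)/2-.038*ex; print("O",O,"C",C,"err in outline",(C-O)@ex,(C-O)@ey, "vs O0",(C-[.5725,-.0989])@ex,(C-[.5725,-.0989])@ey)
# long edge direction: jaw/far pts
print("long edge yaw",np.degrees(np.arctan2(*(f((200,290),.032)-f((275,345),.032))[::-1])))
E
```

```text
AB len 0.047766405189873566 yaw from end 57.1175551085569
outline end edge centre [ 0.60666316 -0.04903573] len 0.10236213867043384
O [ 0.57311159 -0.09877799] C [ 0.57133979 -0.10117317] err in outline -0.0029764725422140505 0.0001295209547146763 vs O0 -0.0025333236829147066 -0.000309282012417767
long edge yaw 51.374751101051636
```

The block is within 3 mm of the outline's middle. I'll ease off, let go and lift.

```bash
python3 -m creep '[{"claw":3,"dx":0,"dy":0,"dz":-0.2,"rx":0,"ry":0,"rz":0},{"claw":3,"dx":0,"dy":0,"dz":-0.15,"rx":0,"ry":0,"rz":0},{"claw":4.5,"dx":0,"dy":0,"dz":0,"rx":0,"ry":0,"rz":0},{"claw":6,"dx":0,"dy":0,"dz":0,"rx":0,"ry":0,"rz":0},{"claw":8.5,"dx":0,"dy":0,"dz":0,"rx":0,"ry":0,"rz":0},{"claw":8.5,"dx":0,"dy":0,"dz":0,"rx":0,"ry":0,"rz":0},{"claw":8.5,"dx":0,"dy":0,"dz":0,"rx":0,"ry":0,"rz":0},{"claw":8.5,"dx":0,"dy":0,"dz":-1.5,"rx":0,"ry":0,"rz":0},{"claw":8.5,"dx":0,"dy":0,"dz":-2.5,"rx":0,"ry":0,"rz":0},{"claw":8.5,"dx":0,"dy":0,"dz":-3,"rx":0,"ry":0,"rz":0},{"claw":8.5,"dx":0,"dy":0,"dz":0,"rx":0,"ry":0,"rz":0}]' 60
python3 - <<'E'
from h import *
s=grab("scene","scene5.pkl")
st=telemetry.state(); print(st["tcp_pos"])
T=np.array([.5100,-.2054])
im=s["pixels"].copy()
k=6;x0,y0=270,200
big=cv2.resize(im[y0:y0+95,x0:x0+130,::-1],None,fx=k,fy=k,interpolation=cv2.INTER_CUBIC)
e=np.radians(56);R=np.array([[np.cos(e),-np.sin(e)],[np.sin(e),np.cos(e)]])
o=T+R@np.array([.056,0]); print("origin",o)
c,sn=np.cos(.47),np.sin(.47)
def lev(x): return (-90-x*c, 24+x*sn)
pts=[(-150,8,25),(-150,20,25),(*lev(0),25),(*lev(58),25),(*lev(58),5),(*lev(40),17),(70,30,25),(-15,20,25)]
q=proj(s,[np.r_[o+R@np.array(p[:2])/1e3,p[2]/1e3] for p in pts])
for x,y in q: cv2.circle(big,(int((x-x0+.5)*k-.5),int((y-y0+.5)*k-.5)),2,(0,255,0),-1)
print(((q-[x0,y0]+.5)*k-.5).round(0).tolist())
cv2.imwrite("pics/s5.png",big)
E
```

```text
time: 11.75
tcp_pos: [0.5121, -0.2064, 0.0912]
orientation: [[0.598, 0.802, 0.007], [0.802, -0.598, -0.001], [0.003, 0.006, -1.0]]
force: [1.2, -0.2, 0.3]
gripper_width: 0.0848
finger_force: 0.0
[ 0.51123317 -0.20579278  0.08926066]
origin [ 0.5413148 -0.1589739]
[[560.0, 102.0], [569.0, 110.0], [476.0, 126.0], [577.0, 131.0], [576.0, 163.0], [545.0, 142.0], [214.0, 170.0], [351.0, 142.0]]
```

View pics/s5.png

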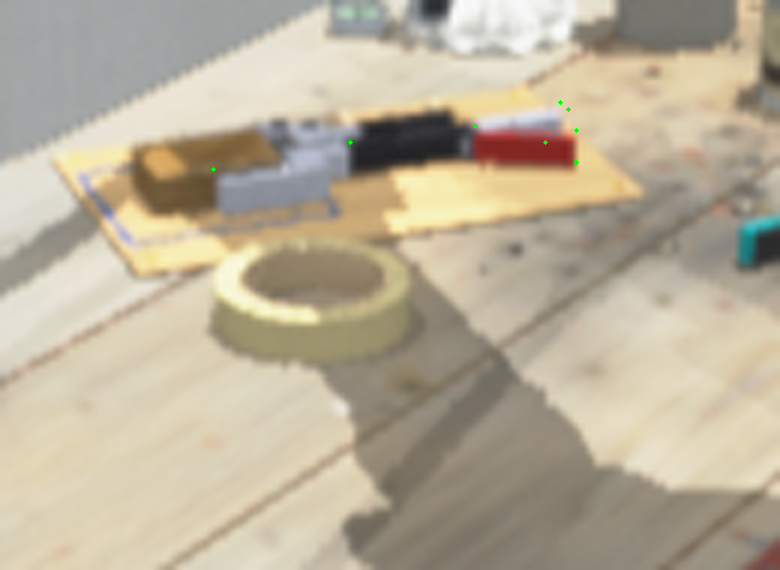

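The predicted lever end (577,131–163) falls on the red end, and the tail matches too, so the pose is confirmed. The pliers are still locked. Moving to the lever.

```bash
python3 -m creep '[{"claw":8.5,"dx":-3.6,"dy":-1.1,"dz":0,"rx":0,"ry":0,"rz":0},{"claw":8.5,"dx":-3.7,"dy":-1.1,"dz":0,"rx":0,"ry":0,"rz":0},{"claw":8.5,"dx":0,"dy":0,"dz":2,"rx":0,"ry":0,"rz":-0.047},{"claw":8.5,"dx":0,"dy":0,"dz":2,"rx":0,"ry":0,"rz":0},{"claw":8.5,"dx":0,"dy":0,"dz":1.5,"rx":0,"ry":0,"rz":0},{"claw":8.5,"dx":0,"dy":0,"dz":1,"rx":0,"ry":0,"rz":0},{"claw":8.5,"dx":0,"dy":0,"dz":0,"rx":0,"ry":0,"rz":0},{"claw":8.5,"dx":0,"dy":0,"dz":0,"rx":0,"ry":0,"rz":0}]' 30
```

```text
time: 12.6
tcp_pos: [0.4484, -0.2508, 0.0217]
orientation: [[0.559, 0.829, -0.0], [0.829, -0.559, -0.0], [-0.0, -0.0, -1.0]]
force: [-1.1, -0.5, 1.0]
gripper_width: 0.0853
finger_force: 0.0
```

```bash
python3 -m creep '[{"claw":7,"dx":0,"dy":0.2,"dz":0.25,"rx":0,"ry":0,"rz":0},{"claw":6,"dx":0,"dy":0,"dz":0,"rx":0,"ry":0,"rz":0},{"claw":5,"dx":0,"dy":0,"dz":0,"rx":0,"ry":0,"rz":0},{"claw":4.5,"dx":0,"dy":0,"dz":0,"rx":0,"ry":0,"rz":0},{"claw":4,"dx":0,"dy":0,"dz":0,"rx":0,"ry":0,"rz":0},{"claw":3.7,"dx":0,"dy":0,"dz":0,"rx":0,"ry":0,"rz":0},{"claw":3.4,"dx":0,"dy":0,"dz":0,"rx":0,"ry":0,"rz":0},{"claw":3.1,"dx":0,"dy":0,"dz":0,"rx":0,"ry":0,"rz":0},{"claw":2.8,"dx":0,"dy":0,"dz":0,"rx":0,"ry":0,"rz":0},{"claw":2.6,"dx":0,"dy":0,"dz":0,"rx":0,"ry":0,"rz":0},{"claw":2.6,"dx":0,"dy":0,"dz":0,"rx":0,"ry":0,"rz":0},{"claw":2.6,"dx":0,"dy":0,"dz":0,"rx":0,"ry":0,"rz":0}]' 30
```

```text
time: 13.8
tcp_pos: [0.45, -0.2517, 0.0189]
orientation: [[0.559, 0.829, -0.0], [0.829, -0.559, 0.0], [-0.0, -0.0, -1.0]]
force: [-0.1, -0.2, -0.4]
gripper_width: 0.0262
finger_force: 0.3
```

The force dropped to 0.3 N at 26 mm, so the pliers have probably sprung open. I'll open the gripper, lift clear and look.

```bash
python3 -m creep '[{"claw":4,"dx":0,"dy":0,"dz":0,"rx":0,"ry":0,"rz":0},{"claw":6,"dx":0,"dy":0,"dz":0,"rx":0,"ry":0,"rz":0},{"claw":8.5,"dx":0,"dy":0,"dz":0,"rx":0,"ry":0,"rz":0},{"claw":8.5,"dx":0,"dy":0,"dz":0,"rx":0,"ry":0,"rz":0},{"claw":8.5,"dx":0,"dy":0,"dz":0,"rx":0,"ry":0,"rz":0},{"claw":8.5,"dx":0,"dy":0,"dz":-1.5,"rx":0,"ry":0,"rz":0},{"claw":8.5,"dx":0,"dy":0,"dz":-2.5,"rx":0,"ry":0,"rz":0},{"claw":8.5,"dx":0,"dy":0,"dz":-3,"rx":0,"ry":0,"rz":0},{"claw":8.5,"dx":-2,"dy":3,"dz":0,"rx":0,"ry":0,"rz":0},{"claw":8.5,"dx":-1,"dy":3,"dz":0,"rx":0,"ry":0,"rz":0},{"claw":8.5,"dx":0,"dy":0,"dz":0,"rx":0,"ry":0,"rz":0}]'
python3 - <<'E'
from h import *
t=grab("top","top6.pkl"); s=grab("scene","scene6.pkl")
crop(t,310,160,400,235,8,"pics/a.png"); crop(s,270,200,390,245,6,"pics/b.png")
a=cv2.imread("pics/a.png")[:330];b=cv2.imread("pics/b.png")[:270]
o=np.zeros((600,800,3),np.uint8);o[:330,:a.shape[1]]=a;o[330:330+len(b),:b.shape[1]]=b;cv2.imwrite("pics/ab6.png",o)
E
```

```text
time: 14.9
tcp_pos: [0.4848, -0.3135, 0.0907]
orientation: [[0.56, 0.828, 0.002], [0.828, -0.56, -0.003], [-0.001, 0.004, -1.0]]
force: [-0.6, -0.2, 0.4]
gripper_width: 0.0848
finger_force: 0.0
```

View pics/ab6.png

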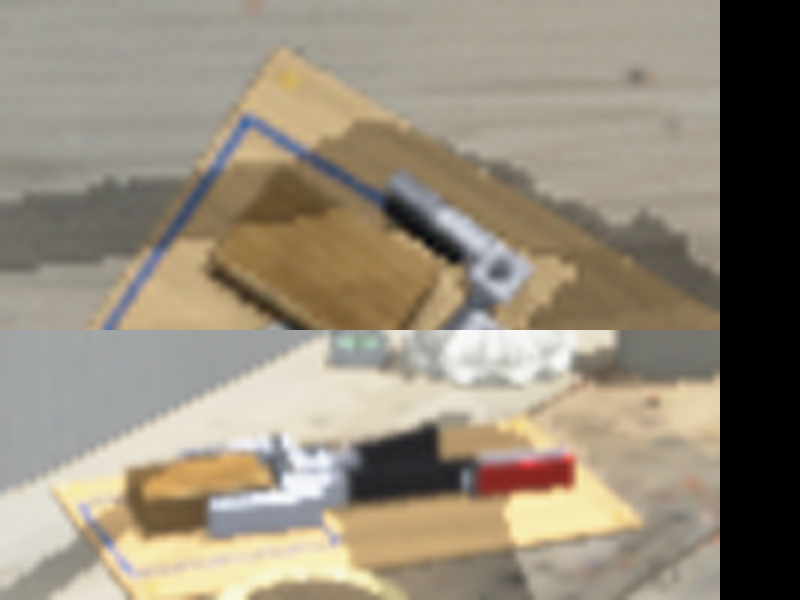

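Pliers open: the moving jaw (450,215) is clear of the block, the handles are spread and the lever lies along the tail. A quick check of the block's position before handing in.

```bash
python3 - <<'E'
from h import *
t=pickle.load(open("top6.pkl","rb"))
f=lambda p:plane(t,((p[0]+.5)/8-.5+310,(p[1]+.5)/8-.5+160),.032)[:2]
e=np.radians(56);ex=np.array([np.cos(e),np.sin(e)]);ey=np.array([-ex[1],ex[0]])
O=np.array([.5728,-.0989])
for y in (54,58,62):  # centre from corner A (far, +y) for several yaws
    a=np.radians(y);u=np.array([np.cos(a),np.sin(a)]);v=np.array([-u[1],u[0]])
    C=f((212,262))-.038*u-.024*v; print(y,(C-O)@ex,(C-O)@ey)
C=(f((212,262))+f((443,262)))/2; print("diag",np.linalg.norm(f((212,262))-f((443,262))),(C-O)@ex,(C-O)@ey)
print(telemetry.state()["time"])
E
```

```text
54 -0.0018451762183613893 -0.01069835169624945
58 -0.00017000037664137183 -0.01335071344563947
62 0.001686114223653565 -0.015879759815495574
diag 0.08833002127927835 -0.0001940605020730863 -0.01190200128410799
15.0
```

```bash
python3 -c "
from plant import job
print(job.hand_in())"
```

```text
the job is handed in; nothing more can be done
None
```

I handed the job in: the block lies flat in the outline, about 12 mm off the middle sideways (limit 22 mm), and the pliers are sprung open beside it; the hand-in returned no verdict.

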